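Set and lock the length stop of a bread guillotine

TASK

Set up the bread guillotine: first swing its wooden handle all the way down to its stop and let it spring fully back up. Then, with the orange cam lever still open, push the sprung stop leg along its rail until its pointer lines up with the red mark, and there squeeze the cam lever fully closed against the black post. The lock nut is not tight yet, so finish while still holding the leg at the mark with the lever closed; do not let go, do not close the lever away from the mark, and leave the jar, mug and tin alone.

Things in the scene. Friction and masses are not known exactly. Their poses are not given: they have to be found in the camera images.
- slicer: Fixed bread guillotine: wooden board 200 (its x) by 420 mm (y), top 30 mm high. Origin: board centre at worktop height, z up. Blade and handle cross it along x at y = -100; pivot at x = +82, 85 mm high (steel cheeks to 100 mm); the handle end points to -x. A rail (24 mm wide, top 38 mm high) along y at x = 0, on the +y side of the blade, carries the stop leg. Place and yaw vary.
- cut_handle (a joint): Swing of the handle, rad: 0 = raised (0.6 rad above level), 0.6 = level, fully down on its stop. A spring returns it to 0 when let go; pressing on the wooden grip takes about 2 N at the top and 5 N at the stop.
- handle_pad (a point): Middle of the upper face of the dark wooden grip (85 mm long, 32 wide along the slicer's y, 20 thick): 185 mm from the pivot along the handle, 10 mm above its centre line. About 198 mm above the worktop when raised, 95 when down; going down it moves about 38 mm to the slicer's -x, on an arc about the pivot. Press it from above with shut fingers.
- stop_leg: Sliding leg, axes as the slicer's. Origin: on the rail top (38 mm up), centre of its grey block (44 x 60 x 16 mm high); at rest at slicer y = 165. It slides up to 130 mm to the slicer's -y, towards the blade. A spring (3 N, plus 30 N/m) pulls it back unless held; the closed lever does not hold it. Black upright post on the block: x -14 to 0, y -30 to +26, z 16 to 58 mm.
- leg_pointer (a point): Tip of the thin black pointer (4 mm wide) that sticks out to +x from the aluminium stop plate, on the leg at x = +89, y = -34, z = +6 mm. The plate is the blade-side end of the leg: 110 mm wide (x -55 to +55), 8 mm thick (y -38 to -30), top 62 mm above the leg's origin.
- leg_grip (a point): Grasp centre, on the leg at x = -1, y = -18, z = +40 mm (78 mm above the worktop): midway between the outer faces of post and closed lever, then 26 mm apart along x. Fingers closing along x press the post and swing the lever shut. Open fingers either side of both can first push the leg by the back of its stop plate, 12 mm to -y of here. The block's top is 24 mm below.
- cam_lever (a joint): Angle of the orange cam lever, rad: 0 = closed, flat against the black post; up to 0.45 = open. It stays where it is left; about 2.5 N at its tip turns it. It starts open at 0.30 to 0.42.
- cam_tip (a point): Outer face of the orange cam lever near its free end, mid height. Lever: 46 mm long, 11 thick, 36 tall, on the +x side of the black post; it turns about a vertical pin on the leg at x = +6.5, y = +20 mm. Its free end points to the stop plate and swings out to +x, at most 33 mm from the leg's x = 0.
- length_mark: Red length mark: a clip 22 (x) by 6 (y) by 12 mm high on the far (+x) edge of the board, axes as the slicer's. Origin: centre of its underside, 30 mm above the worktop. Its place along the board varies; the leg must travel 40 to 100 mm to it. The pointer is on the mark when both have the same y in the slicer's frame.
- jam_jar: Bystander: closed jar, 68 mm across, 95 mm high, origin at the centre of its underside.
- mug: Bystander: blue mug, 80 mm across, 90 mm high, origin at the centre of its underside.
- tea_tin: Bystander: steel tin, 72 mm across, 110 mm high, origin at the centre of its underside.

How it is judged:
On the way, in this order (a step that is already met when the one before it is completed fails the run):
1. the handle is swung down to its stop (value of joint cut_handle above 0.55 rad), for 0.05 s.
2. the handle has sprung fully back up (value of joint cut_handle below 0.05 rad), for 0.2 s.
3. the pointer is held at the red mark, within 4 mm, with the cam lever still open (y of leg_pointer in the frame of length_mark between -0.004 and 0.004 m and value of joint cam_lever above 0.2 rad), for 0.2 s.
At the end, for the whole second after the job is handed in: The leg is at rest with its pointer within 4 mm of the red mark along the board, the cam lever is closed (below 0.06 rad), the fingers still press on the leg or its lever with more than 2 N, the handle is back up (below 0.05 rad), and jar, mug and tin stand upright within 30 mm of where they were (y of leg_pointer in the frame of length_mark between -0.004 and 0.004 m and value of joint cam_lever below 0.06 rad and contact force between stop_leg and the fingers above 2 N and linear speed of stop_leg below 0.01 m/s and value of joint cut_handle below 0.05 rad and distance of each of jam_jar, mug, tea_tin from where it was at the start of the episode below 0.03 m and angle between each of jam_jar, mug, tea_tin's own z axis and vertical below 0.2 rad); the arm keeps its last pose, push and grip.
It fails at once if the cam lever is closed while the pointer is more than 8 mm from the mark (value of joint cam_lever below 0.12 rad and not (y of leg_pointer in the frame of length_mark between -0.008 and 0.008 m)).
It fails at once if the jam jar is moved by more than 30 mm or tipped (distance of jam_jar from where it was at the start of the episode above 0.03 m or angle between jam_jar's own z axis and vertical above 0.2 rad).
It fails at once if the mug is moved by more than 30 mm or tipped (distance of mug from where it was at the start of the episode above 0.03 m or angle between mug's own z axis and vertical above 0.2 rad).
It fails at once if the tea tin is moved by more than 30 mm or tipped (distance of tea_tin from where it was at the start of the episode above 0.03 m or angle between tea_tin's own z axis and vertical above 0.2 rad).
It also fails if it takes over 50 s, if anything falls off the work surface, if the arm or the gripper's body presses on something with over 40 N, if the wrist force passes 120 N, or if a joint passes its speed limit or range.

ROBOT

A 6-joint arm with a two-finger parallel gripper is mounted at the origin on the work surface. World frame = base frame: x ahead of the robot, y to its left, z up, the work surface at z = 0. Lengths are in m, angles in rad, forces in N, time in s.
With the tool pointing down it reaches from about 0.25 to 0.725 m from the base axis. Payload 4 kg.
Tool frame: the origin (TCP) lies between the finger pads; the fingertips stand 8 mm ahead of it and the grasp point (between the pads) lies 11 mm behind it (bot.tip_reach is the distance from the TCP to the fingertips, in m); z points along the fingers, y is the line along which they close (so a half turn about z gives the same grasp; the last joint's range is limited). The gripper opens to 85 mm and grips with 20 to 120 N. Pads are 22 mm wide; open, the fingers measure 114 mm over their backs; the gripper's body (76 mm by 85 mm) begins 54 mm behind the grasp point. The pads swing forward as they close: fully open they stand 13 mm farther back than shut.
Start: joints at [1.267, 0.241, 0.005, 1.335, 0, 1.571], TCP at [0.15, 0.477, 0.239] pointing down, gripper open.
Joint ranges: [-2.72, 2.72], [-1.05, 1.87], [-1.09, 1.28], [-1.99, 2.15], [-1.42, 1.44], [-3.14, 3.14]. Speed limits (rad/s): [2.79, 2.79, 3.14, 3.14, 3.14, 3.14].

INTERFACE

Orientations are given as a unit quaternion [x, y, z, w].
In Python, from workcell import bot gives the robot as it stands.
- The arm moves only by the tool move_arm, never from a script. Its argument "deltas" is a list of rows, each a list of 7 numbers: the opening, from 0 (shut) to 1 (fully open), then the shift along the tool's x, y, z in mm, then the turn, a rotation vector about the tool's x, y, z in degrees. In form: [[gripper, tx, ty, tz, ax, ay, az], ...]. A call has 1 to 10 rows; each row shifts and turns the commanded pose from where the row before left it, along the tool's axes as they then stand; what a row does not reach is not made up. A row lasts 1/12 s, in which the tool goes at most 41.7 mm and 7.16 degrees, less where a joint would pass 70% of its speed; a pose out of reach is approached as far as the arm can. A call is refused whole if a number of a shift passes 41.7 or a number of a turn 7.16, either way. A call with a gripper value outside its range is refused whole. The fingers move at their own pace and stop on an object; the grip force is fixed at half the most. Time passes only in rows, so rows that do not move let the fingers close. It gives the time, the measured TCP pose, the force, the opening and the grip force at its end, in the units of the state.
- bot.get_obs(): the state, without advancing time (a new reading comes with each control period).
- bot.camera(name): name is "side" or "top" or "wrist"; returns the picture (420x560x3 uint8, blue, green, red); there is no depth.
- bot.calibration(name): a dict with "K" (3x3 intrinsics, pixels), "position" and "orientation" of the camera in the world. Camera axes: x right, y down, z forward; pixel columns grow to the right and rows downward; lengths in m; the calibration is good to about 2 mm. A picture is of the moment at which its call begins: read the wrist's pose just before it. calibration takes no time and is no camera call; for the wrist camera it gives the pose at the moment of the call.
- bot.job_done(): hands the job in; it is judged then, once.
Trained networks look in the newest picture that a camera, given by its name, has taken for a name from the list of things; names that differ only in an ending like _2 or _b are one class to them, and where a whole thing is asked for, a point or a joint stands for the part that bears it (a point fixed in the world has none). Each returns a list of dicts, best first, with "conf" (0 to 1); they miss things now and then, are a little off and sometimes report something else, mostly with a low value. They report only what shows in the picture. A call takes as long as a camera call.
- bot.outline_of(query, camera): "pixels" (420x560 bool, what is visible of it) and "rect" ([left, top, width, height] in pixels, round what is visible of it).
The state is a dict: "clock": time; "joint_pos": joint angles; "joint_vel": joint speeds; "tau": joint torques, N m; "eef_pos": TCP position; "tool_rot": TCP orientation; "ft_force": force on the tool from outside, world axes, zero at the start; "ft_torque": the same for the moment, N m; "grip_width": finger opening in m; "grasp_force": force on a finger pad.
Only numpy, scipy, OpenCV 4.12 (cv2) and the standard library are available. Lean on these libraries where they do the work, as an engineer would, in place of code of your own. Each camera call takes 0.05 s, during which the arm holds its last target. There are 200 camera calls.

## Working session

There is one attempt and no reset: what is moved stays moved. The work goes in short steps, Python scripts to look and compute and a tool call to move; the robot and the scene stay as the last step left them, time stands still between calls to the robot, and variables do not carry over. Pictures are saved under pics/ and viewed, at most 10 in all, crops included, and the job is handed in when it is done.

Besides the shell and the picture viewer there is one more tool, called after "Request:" by a JSON object that holds its "method" and its "body", one argument or row to a line. move_arm: Moves the arm, as the interface text tells. Its arguments: {"type":"object","properties":{"deltas":{"type":"array","items":{"type":"array","items":{"type":"number"}}}},"required":["deltas"]}

```bash
mkdir -p pics; ls; python3 - <<'E'
from workcell import bot
import cv2
for c in ("top","side"):
    im=bot.camera(c); cv2.imwrite(f"pics/{c}0.png",im)
    k=bot.calibration(c); print(c,k)
    for q in ("slicer","length_mark","stop_leg","leg_pointer","cam_lever","cut_handle","handle_pad","jam_jar","mug","tea_tin"):
        r=bot.outline_of(q,c)
        print(q,[(round(d["conf"],2),d["rect"]) for d in r[:2]])
o=bot.get_obs(); print(o["clock"],o["eef_pos"],o["tool_rot"],o["grip_width"])
E
```

```text
pics
top {'K': array([[521.4088183 ,   0.        , 280.45634989],
       [  0.        , 521.4088183 , 208.83479577],
       [  0.        ,   0.        ,   1.        ]]), 'position': array([0.46829101, 0.02293325, 1.40743196]), 'orientation': array([-0.70523846,  0.70746794, -0.03445905,  0.03066586])}
slicer [(0.65, [229.0, 169.0, 21.4, 56.8])]
length_mark [(0.28, [223.9, 192.6, 21.4, 8.4])]
stop_leg [(0.67, [224.6, 175.3, 28.4, 50.8]), (0.28, [89.6, 227.3, 47.0, 32.0])]
leg_pointer [(0.93, [226.7, 179.9, 24.5, 45.1]), (0.35, [215.6, 167.6, 163.5, 76.5])]
cam_lever [(0.52, [226.7, 192.5, 17.5, 8.6])]
cut_handle [(0.94, [337.3, 172.2, 15.6, 72.1])]
handle_pad [(0.72, [338.8, 169.6, 15.0, 77.1])]
jam_jar [(0.8, [428.7, 181.0, 37.7, 27.5])]
mug [(0.65, [89.9, 225.0, 43.9, 31.7]), (0.26, [336.9, 173.2, 16.2, 71.2])]
tea_tin [(0.8, [428.4, 251.1, 35.1, 29.5])]
side {'K': array([[495.90910715,   0.        , 285.73179558],
       [  0.        , 495.90910715, 213.06106065],
       [  0.        ,   0.        ,   1.        ]]), 'position': array([-0.09809497, -0.62509709,  0.96137166]), 'orientation': array([ 0.83195872, -0.37351965,  0.15786603, -0.37868994])}
slicer [(0.56, [226.9, 192.9, 165.4, 123.7]), (0.37, [304.8, 227.6, 57.2, 26.7])]
length_mark []
stop_leg [(0.59, [252.0, 195.1, 42.0, 37.4])]
leg_pointer [(0.56, [248.7, 197.9, 46.0, 36.1])]
cam_lever [(0.48, [256.9, 194.4, 16.2, 10.3])]
cut_handle [(0.71, [304.8, 226.4, 58.8, 28.5])]
handle_pad [(0.73, [302.9, 230.0, 57.3, 25.9])]
jam_jar [(0.8, [429.6, 293.7, 34.3, 50.4])]
mug [(0.91, [145.3, 166.1, 42.8, 36.7])]
tea_tin [(0.57, [378.7, 341.8, 40.1, 54.3])]
1.1 [0.14958421 0.47713219 0.23933245] [1.51331999e-01 9.88482991e-01 4.35414925e-05 6.24187828e-06] 0.0854467252054842
```

View pictures.

```bash
python3 - <<'E'
import cv2
t=cv2.imread("pics/top0.png"); cv2.imwrite("pics/a.png",cv2.resize(t[140:290,190:390],None,fx=4,fy=4,interpolation=cv2.INTER_CUBIC))
t=cv2.imread("pics/side0.png"); cv2.imwrite("pics/b.png",cv2.resize(t[150:350,200:460],None,fx=3,fy=3,interpolation=cv2.INTER_CUBIC))
E
```

```text
(no output)
```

View pics/a.png

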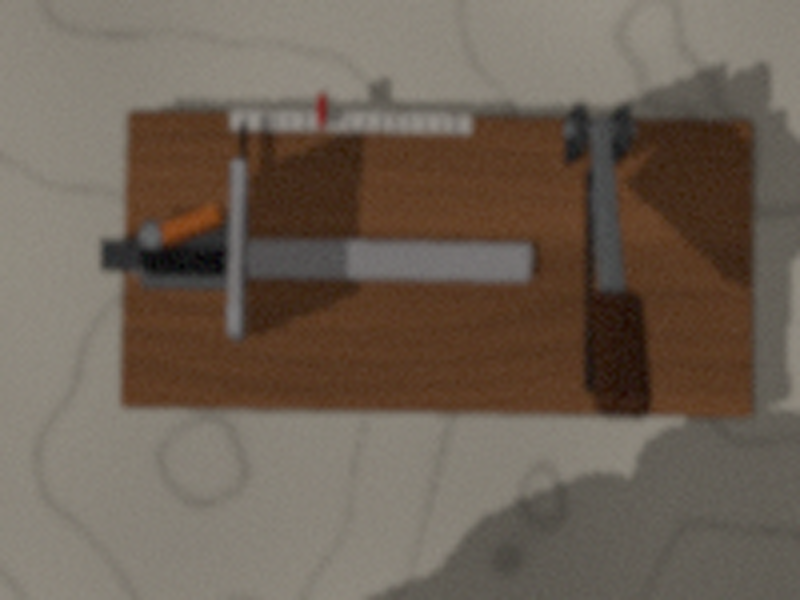

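View pics/b.png

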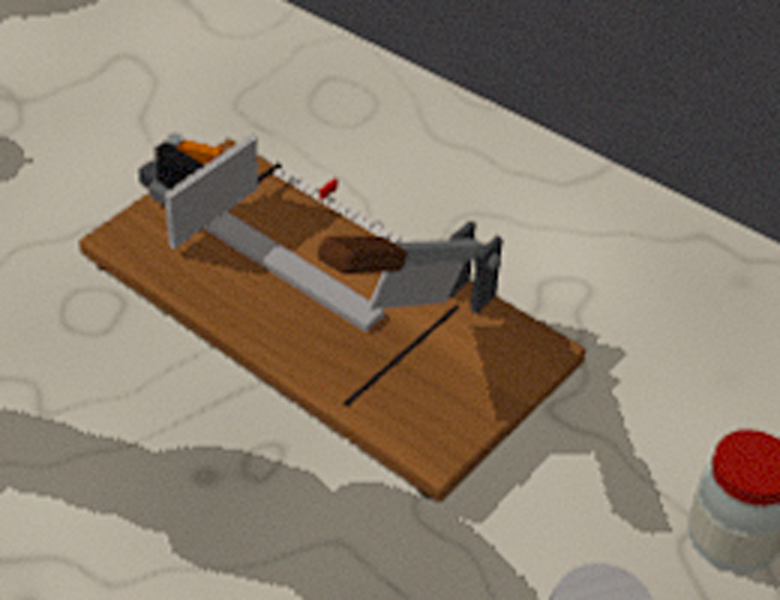

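```bash
cat > h.py <<'E'
from workcell import bot
import numpy as np, cv2
from scipy.spatial.transform import Rotation as R
from scipy.optimize import least_squares
def proj(P,k):
    p=R.from_quat(k["orientation"]).inv().apply(np.atleast_2d(P)-k["position"])
    return (p[:,:2]/p[:,2:])*k["K"][[0,1],[0,1]]+k["K"][:2,2]
def ray(px,k,z):
    d=R.from_quat(k["orientation"]).apply(np.linalg.solve(k["K"],[px[0],px[1],1]))
    c=k["position"]; return c+d*(z-c[2])/d[2]
def world(p,L):
    return R.from_euler("z",p[2]).apply(np.atleast_2d(L))+[p[0],p[1],0]
def local(p,W):
    return R.from_euler("z",p[2]).inv().apply(np.atleast_2d(W)-[p[0],p[1],0])
E
cat > fit.py <<'E'
from h import *
C=np.array([[.1,.21,.03],[.1,-.21,.03],[-.1,-.21,.03],[-.1,.21,.03]])
T=np.array([[130,113],[752,120],[752,412],[124,406]])/4+[190,140]
S=np.array([[230,140],[583,350],[437,490],[82,243]])/3+[200,150]
kt,ks=bot.calibration("top"),bot.calibration("side")
for use in ((1,0),(0,1),(1,1)):
    f=lambda p:np.concatenate([(proj(world(p,C),kt)-T).ravel()*use[0],(proj(world(p,C),ks)-S).ravel()*use[1]])
    s=least_squares(f,[.45,.05,0]); print(s.x.round(4),np.abs(s.fun).max().round(2))
p=s.x
m=local(p,ray((322/4+190,108/4+140),kt,.042));q=local(p,ray((243/4+190,135/4+140),kt,.044))
print("mark",m,"pointer",q, "leg0", q[0,1]+.034)
for n,(u,v) in dict(jar=(447,194),mug=(112,241),tin=(446,266)).items(): print(n,ray((u,v),kt,.1).round(3))
print("pad",world(p,[[.082-.185*np.cos(.6)-.01*np.sin(.6)*0+.0056*1,-.1,.198]]))
E
python3 fit.py
```

```text
[ 0.6045 -0.0364 -0.014 ] 1.21
[ 0.6037 -0.039  -0.0253] 2.05
[ 0.6043 -0.0375 -0.019 ] 2.46
mark [[0.10002836 0.08081395 0.042     ]] pointer [[0.08078166 0.13262952 0.044     ]] leg0 0.1666295206879021
jar [ 0.626 -0.406  0.1  ]
mug [0.51  0.437 0.1  ]
tin [ 0.445 -0.397  0.1  ]
pad [[ 0.53730164 -0.13626034  0.198     ]]
```

Request:
{"method": "move_arm", "body": {
  "deltas": [
    [0, 0, 0, -3, 0, 0, 7.1],
    [0, 0, 0, -3, 0, 0, 7.1],
    [0, 0, 0, -3, 0, 0, 7.1],
    [0, 0, 0, -3, 0, 0, 7.1],
    [0, 0, 0, -3, 0, 0, 7.1],
    [0, 0, 0, -3, 0, 0, 7.1],
    [0, 0, 0, -3, 0, 0, 7.1],
    [0, 0, 0, -3, 0, 0, 7.1],
    [0, 0, 0, -3, 0, 0, 7.1],
    [0, 0, 0, -3, 0, 0, 7.1]
  ]
}}

```text
clock: 1.93
eef_pos: [0.1496, 0.4771, 0.2694]
tool_rot: [0.699, 0.715, -0.0, 0.0]
ft_force: [0.7, 1.1, 0.1]
grip_width: 0.0001
grasp_force: 0.0
```

Request:
{"method": "move_arm", "body": {
  "deltas": [
    [0, 0, 0, 0, 0, 0, 2.7],
    [0, 0, 0, 0, 0, 0, 0]
  ]
}}

```text
clock: 2.1
eef_pos: [0.1496, 0.4772, 0.2695]
tool_rot: [0.714, 0.7, 0.0, -0.0]
ft_force: [-0.6, 0.2, -0.2]
grip_width: 0.0003
grasp_force: 0.0
```

Request:
{"method": "move_arm", "body": {
  "deltas": [
    [0, -36, 39, -2, 0, 0, 0],
    [0, -36, 39, -2, 0, 0, 0],
    [0, -36, 39, -2, 0, 0, 0],
    [0, -36, 39, -2, 0, 0, 0],
    [0, -36, 39, -2, 0, 0, 0],
    [0, -36, 39, -2, 0, 0, 0],
    [0, -36, 39, -2, 0, 0, 0],
    [0, -36, 39, -2, 0, 0, 0],
    [0, -36, 39, -2, 0, 0, 0],
    [0, -36, 39, -2, 0, 0, 0]
  ]
}}

```text
clock: 2.93
eef_pos: [0.4511, 0.187, 0.2852]
tool_rot: [0.713, 0.701, 0.0, 0.0]
ft_force: [-0.1, 1.4, 0.0]
grip_width: 0.0
grasp_force: 0.0
```

Request:
{"method": "move_arm", "body": {
  "deltas": [
    [0, -20, 30, -2, 0, 0, 0],
    [0, 0, 0, 0, 0, 0, 0],
    [0, 0, 0, 0, 0, 0, 0],
    [0, 0, 0, 0, 0, 0, 0]
  ]
}}

```text
clock: 3.27
eef_pos: [0.4792, 0.1682, 0.2866]
tool_rot: [0.714, 0.7, -0.0, -0.0]
ft_force: [-0.4, -0.1, -0.5]
grip_width: -0.0002
grasp_force: 0.0
```

```bash
python3 - <<'E'
from h import *
im=bot.camera("wrist"); cv2.imwrite("pics/w1.png",im); k=bot.calibration("wrist"); print(k,bot.get_obs()["eef_pos"])
np.save("k1.npy",k,allow_pickle=True)
E
```

```text
{'K': array([[308.49226734,   0.        , 276.72796246],
       [  0.        , 308.49226734, 213.7094282 ],
       [  0.        ,   0.        ,   1.        ]]), 'position': array([0.48096045, 0.24785008, 0.42081154]), 'orientation': array([ 0.9871575 , -0.00891963, -0.00198328,  0.1594885 ])} [0.47884168 0.16868684 0.28675691]
```

View pics/w1.png

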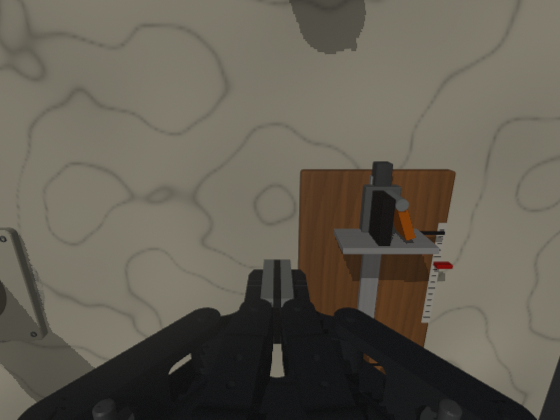

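```bash
cat >> h.py <<'E'
def near(p,k,im,L,name,r=30):
    u,v=proj(world(p,L),k)[0].astype(int); return im[v-r:v+r,u-r:u+r],(u-r,v-r)
def redmark(im):
    b,g,r=[im[...,i].astype(int) for i in range(3)]
    m=((r>110)&(g<70)&(b<80)).astype(np.uint8); n,l,s,c=cv2.connectedComponentsWithStats(m)
    return [(c[i].round(1),s[i]) for i in range(1,n) if s[i][4]>15]
E
python3 - <<'E'
from h import *
k=np.load("k1.npy",allow_pickle=True).item(); im=cv2.imread("pics/w1.png"); print(redmark(im))
kt,ks=bot.calibration("top"),bot.calibration("side")
C=np.array([[.1,.21,.03],[.1,-.21,.03],[-.1,-.21,.03],[-.1,.21,.03]])
T=np.array([[130,113],[752,120],[752,412],[124,406]])/4+[190,140]
W=np.array([[454,170],[300,170]])
f=lambda p:np.concatenate([(proj(world(p,C),kt)-T).ravel()*2.7,(proj(world(p,C[[0,3]]),k)-W).ravel()*1.2])
s=least_squares(f,[.6,-.03,-.014]); p=s.x; print(p.round(4),s.fun.round(1))
for n,u,z in (("mark",(444,266),.042),("ptr",(445,232.5),.044),("platecorner",(439,249),.1),("platecornerL",(345,251),.1)): print(n,local(p,ray(u,k,z)).round(4))
E
python3 -c "
import cv2;im=cv2.imread('pics/w1.png');cv2.imwrite('pics/w1c.png',cv2.resize(im[150:340,290:470],None,fx=3.1,fy=3.1,interpolation=cv2.INTER_CUBIC))"
```

```text
[(array([406.7, 225. ]), array([399, 210,  16,  30, 244], dtype=int32)), (array([444.5, 266.3]), array([437, 265,  16,   4,  55], dtype=int32))]
[ 0.6044 -0.0362 -0.014 ] [-2.7 -2.5  1.6 -2.4  3.   2.8 -2.9  2.3  2.1  0.3 -1.5  1.1]
mark [[0.1005 0.0802 0.042 ]]
ptr [[0.0924 0.1304 0.044 ]]
platecorner [[0.0563 0.1328 0.1   ]]
platecornerL [[-0.0505  0.1307  0.1   ]]
```

View pics/w1c.png

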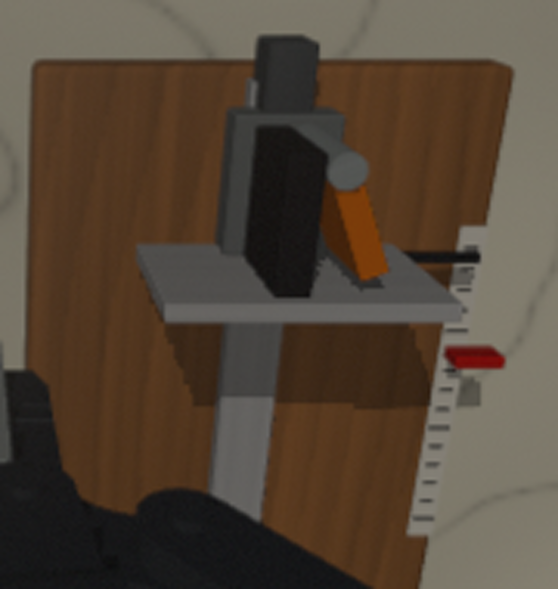

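Request:
{"method": "move_arm", "body": {
  "deltas": [
    [0, -25, 6, 0, 0, 0, 0],
    [0, -30, 7, 0, 0, 0, 0],
    [0, -30, 6, 0, 0, 0, 0],
    [0, -30, 7, 0, 0, 0, 0],
    [0, -30, 6, 0, 0, 0, 0],
    [0, -30, 7, 0, 0, 0, 0],
    [0, -30, 6, 0, 0, 0, 0],
    [0, -30, 7, 0, 0, 0, 0],
    [0, -30, 6, 0, 0, 0, 0],
    [0, -25, 7, 0, 0, 0, 0]
  ]
}}

```text
clock: 4.15
eef_pos: [0.5387, -0.123, 0.2874]
tool_rot: [0.713, 0.701, -0.0, 0.0]
ft_force: [-0.2, 0.7, 0.1]
grip_width: 0.0002
grasp_force: 0.0
```

Request:
{"method": "move_arm", "body": {
  "deltas": [
    [0, -14, 0, 10, 0, 0, 0],
    [0, 0, 0, 10, 0, 0, 0],
    [0, 0, 0, 10, 0, 0, 0],
    [0, 0, 0, 10, 0, 0, 0],
    [0, 0, 0, 5, 0, 0, 0],
    [0, 0, 0, 0, 0, 0, 0],
    [0, 0, 0, 0, 0, 0, 0]
  ]
}}

```text
clock: 4.73
eef_pos: [0.5385, -0.1358, 0.2417]
tool_rot: [0.713, 0.701, -0.0, -0.0]
ft_force: [0.3, 0.6, 0.0]
grip_width: -0.0004
grasp_force: 0.0
```

Request:
{"method": "move_arm", "body": {
  "deltas": [
    [0, 0, 0, 15, 0, 0, 0],
    [0, 0, 0, 15, 0, 0, 0],
    [0, 0, -7, 11, 0, 0, 0],
    [0, 0, -7, 12, 0, 0, 0],
    [0, 0, -7, 13, 0, 0, 0],
    [0, 0, -5, 14, 0, 0, 0],
    [0, 0, -5, 14, 0, 0, 0],
    [0, 0, -4, 14, 0, 0, 0],
    [0, 0, -2, 14, 0, 0, 0],
    [0, 0, -1, 12, 0, 0, 0]
  ]
}}

```text
clock: 5.57
eef_pos: [0.501, -0.1359, 0.1089]
tool_rot: [0.714, 0.701, 0.0, 0.001]
ft_force: [-1.8, -0.5, 5.2]
grip_width: 0.0001
grasp_force: 2.5
```

Request:
{"method": "move_arm", "body": {
  "deltas": [
    [0, 0, 0, 4, 0, 0, 0],
    [0, 0, 0, 0, 0, 0, 0]
  ]
}}

```text
clock: 5.73
eef_pos: [0.5005, -0.1358, 0.1042]
tool_rot: [0.714, 0.7, -0.0, -0.0]
ft_force: [-3.1, 1.2, 5.4]
grip_width: 0.0001
grasp_force: 2.3
```

Request:
{"method": "move_arm", "body": {
  "deltas": [
    [0, 0, 0, 1.5, 0, 0, 0],
    [0, 0, 0, 1, 0, 0, 0],
    [0, 0, 0, 0, 0, 0, 0]
  ]
}}

```text
clock: 5.98
eef_pos: [0.5007, -0.1359, 0.1029]
tool_rot: [0.714, 0.7, 0.0, 0.0]
ft_force: [-5.8, 1.6, 6.8]
grip_width: 0.0001
grasp_force: 3.5
```

Request:
{"method": "move_arm", "body": {
  "deltas": [
    [0, 0, 1, -12, 0, 0, 0],
    [0, 0, 2, -14, 0, 0, 0],
    [0, 0, 4, -14, 0, 0, 0],
    [0, 0, 5, -14, 0, 0, 0],
    [0, 0, 5, -14, 0, 0, 0],
    [0, 0, 7, -14, 0, 0, 0],
    [0, 0, 7, -12, 0, 0, 0],
    [0, 0, 7, -12, 0, 0, 0],
    [0, 0, 0, -20, 0, 0, 0],
    [0, 0, 0, -25, 0, 0, 0]
  ]
}}

```text
clock: 6.82
eef_pos: [0.5388, -0.1366, 0.2525]
tool_rot: [0.714, 0.7, -0.0, -0.001]
ft_force: [0.8, 0.1, -0.6]
grip_width: 0.0003
grasp_force: 0.0
```

Request:
{"method": "move_arm", "body": {
  "deltas": [
    [0, 0, 0, -25, 0, 0, 0],
    [1, 0, 0, -10, 0, 0, 0],
    [1, 0, 0, 0, 0, 0, 0],
    [1, 0, 0, 0, 0, 0, 0]
  ]
}}

```text
clock: 7.15
eef_pos: [0.5395, -0.137, 0.2883]
tool_rot: [0.714, 0.7, 0.001, 0.001]
ft_force: [0.1, 0.4, -0.9]
grip_width: 0.0358
grasp_force: 0.0
```

```bash
python3 - <<'E'
from h import *
im=bot.camera("side"); im0=cv2.imread("pics/side0.png")
for n,i in (("now",im),("0",im0)):
    g=i[215:260,300:370]; print(n,g.mean())
print([(d["conf"],d["rect"]) for d in bot.outline_of("cut_handle","side")[:2]])
im=bot.camera("top"); cv2.imwrite("pics/top1.png",im)
print([(d["conf"],d["rect"]) for d in bot.outline_of("cut_handle","top")[:2]])
o=bot.get_obs();print(o["eef_pos"],o["grip_width"],o["clock"])
E
```

```text
now 100.0352380952381
0 100.71820105820106
[(0.73, [305.1, 226.0, 56.2, 27.8])]
[(0.76, [338.6, 170.9, 8.5, 71.9])]
[ 0.5381225  -0.13672483  0.28601748] 0.06549428381852423 7.35
```

Request:
{"method": "move_arm", "body": {
  "deltas": [
    [1, 20, 6, 0, 0, 0, 0],
    [1, 27, 7, 0, 0, 0, 0],
    [1, 27, 6, 0, 0, 0, 0],
    [1, 27, 6, 0, 0, 0, 0],
    [1, 27, 7, 0, 0, 0, 0],
    [1, 27, 6, 0, 0, 0, 0],
    [1, 27, 6, 0, 0, 0, 0],
    [1, 27, 7, 0, 0, 0, 0],
    [1, 27, 6, 0, 0, 0, 0],
    [1, 19, 6, 0, 0, 0, 0]
  ]
}}

```text
clock: 8.18
eef_pos: [0.6063, 0.1192, 0.2861]
tool_rot: [0.713, 0.701, -0.001, -0.001]
ft_force: [0.2, 0.5, -0.5]
grip_width: 0.0857
grasp_force: 0.0
```

Request:
{"method": "move_arm", "body": {
  "deltas": [
    [1, 0, 0, 20, 0, 0, 0],
    [1, 0, 0, 20, 0, 0, 0],
    [1, 0, 0, 20, 0, 0, 0],
    [1, 0, 0, 20, 0, 0, 0],
    [1, 0, 0, 10, 0, 0, 0],
    [1, 0, 0, 0, 0, 0, 0],
    [1, 0, 0, 0, 0, 0, 0]
  ]
}}

```text
clock: 8.77
eef_pos: [0.6062, 0.1167, 0.1968]
tool_rot: [0.714, 0.7, -0.001, -0.001]
ft_force: [0.3, 0.6, 0.4]
grip_width: 0.0855
grasp_force: 0.0
```

```bash
python3 - <<'E'
from h import *
print(bot.get_obs()["eef_pos"],R.from_quat(bot.get_obs()["tool_rot"]).as_matrix()[:,:2].round(3).tolist())
k=bot.calibration("wrist");im=bot.camera("wrist"); np.save("k2.npy",k,allow_pickle=True); cv2.imwrite("pics/w2.png",im)
print(redmark(im))
p=[.6044,-.0362,-.014]
for L in ([.1,.21,.03],[-.1,.21,.03],[.089,.131,.044],[-.007,.191,.096],[-.014,.191,.096],[0,.191,.096],[.055,.127,.1],[-.055,.127,.1]): print(L,proj(world(p,[L]),k).round(1))
E
```

```text
[0.60621015 0.11665284 0.19682464] [[0.019, 1.0], [1.0, -0.019], [-0.0, -0.002]]
[(array([300.4, 206.8]), array([287, 185,  27,  44, 521], dtype=int32)), (array([375.4, 265.8]), array([365, 264,  21,   5,  94], dtype=int32))]
[0.1, 0.21, 0.03] [[382.1 135.2]]
[-0.1, 0.21, 0.03] [[171.2 136.4]]
[0.089, 0.131, 0.044] [[367.3 218.9]]
[-0.007, 0.191, 0.096] [[267.3 167.9]]
[-0.014, 0.191, 0.096] [[258.1 168. ]]
[0, 0.191, 0.096] [[276.4 167.9]]
[0.055, 0.127, 0.1] [[344.2 246.4]]
[-0.055, 0.127, 0.1] [[209.7 247. ]]
```

View pics/w2.png

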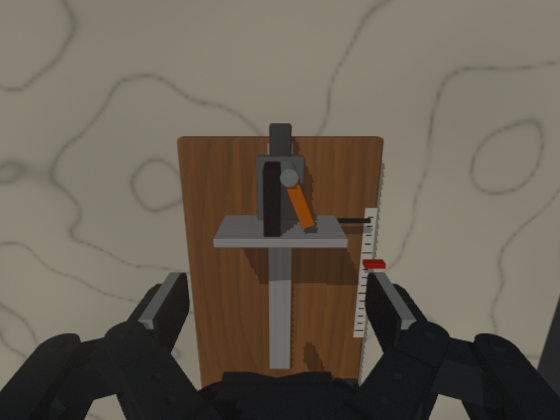

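```bash
python3 - <<'E'
from h import *
k=np.load("k2.npy",allow_pickle=True).item()
L=np.array([[.1,.21,.03],[-.1,.21,.03],[.089,.131,.044],[-.014,.191,.096],[0,.191,.096],[.055,.127,.1],[-.055,.127,.1],[.012,.04,.038],[-.012,.04,.038]])
U=np.array([[382,137],[179,137],[372,220],[265,163],[281,163],[346,246],[214,246],[290,300],[269,300]])
w=np.ones((9,2)); w[7:,1]=0; w[3:5,1]=0; 
# constrain y from rows only where known
f=lambda p:((proj(world(p,L),k)-U)*w).ravel()
s=least_squares(f,[.6,-.03,-.014]); p=s.x; print(p.round(4)); print(s.fun.reshape(-1,2).round(1).tolist())
print("mark",local(p,ray((375.4,266),k,.042)),"ptr",local(p,ray((372,220),k,.044)))
print("TCP local",local(p,[[.6062,.1167,.07]]))
E
```

```text
[ 0.6065 -0.0367 -0.0229]
[[4.2, -0.4], [-3.6, -1.1], [-1.4, 0.0], [-1.8, 0.0], [0.5, 0.0], [2.2, 1.4], [-0.3, 0.9], [0.6, -0.0], [-0.2, -0.0]]
mark [[0.09971135 0.07938145 0.042     ]] ptr [[0.09038544 0.13104418 0.044     ]]
TCP local [[-0.00384691  0.15333106  0.07      ]]
```

Request:
{"method": "move_arm", "body": {
  "deltas": [
    [1, 0, 5, 20, 0, 0, 0],
    [1, 0, 0, 20, 0, 0, 0],
    [1, 0, 0, 20, 0, 0, 0],
    [1, 0, 0, 15, 0, 0, 0],
    [1, 0, 0, 15, 0, 0, 0],
    [1, 0, 0, 15, 0, 0, 0],
    [1, 0, 0, 10, 0, 0, 0],
    [1, 0, 0, 10, 0, 0, 0],
    [1, 0, 0, 0, 0, 0, 0],
    [1, 0, 0, 0, 0, 0, 0]
  ]
}}

```text
clock: 9.65
eef_pos: [0.6118, 0.1167, 0.0728]
tool_rot: [0.714, 0.7, 0.0, 0.0]
ft_force: [-0.1, 0.1, -0.0]
grip_width: 0.0854
grasp_force: 0.0
```

```bash
python3 - <<'E'
from h import *
k=bot.calibration("wrist");im=bot.camera("wrist"); np.save("k3.npy",k,allow_pickle=True); cv2.imwrite("pics/w3.png",im)
print(redmark(im))
E
```

```text
[(array([317.9, 288. ]), array([303, 255,  30,  70, 106], dtype=int32)), (array([289.8, 282.9]), array([281, 262,  19,  43,  45], dtype=int32))]
```

View pics/w3.png

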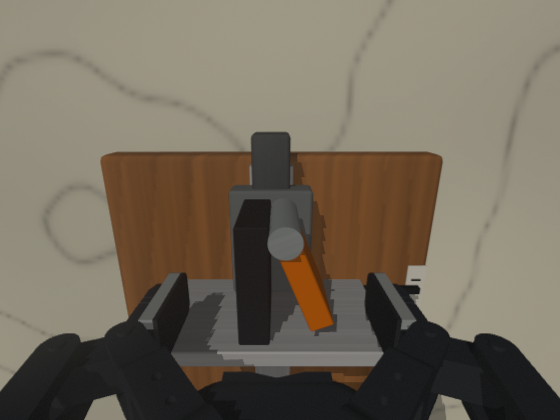

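Request:
{"method": "move_arm", "body": {
  "deltas": [
    [1, -3, 0, 0, 0, 0, 0],
    [1, -4, 0, 0, 0, 0, 0],
    [1, -6, 0, 0, 0, 0, 0],
    [1, -7, 0, 0, 0, 0, 0],
    [1, -7, 0, 0, 0, 0, 0],
    [1, -7, 0, 0, 0, 0, 0],
    [1, -6, 0, 0, 0, 0, 0],
    [1, -5, 0, 0, 0, 0, 0],
    [1, -3, 0, 0, 0, 0, 0],
    [1, 0, 0, 0, 0, 0, 0]
  ]
}}

```text
clock: 10.53
eef_pos: [0.6111, 0.0678, 0.0727]
tool_rot: [0.714, 0.7, 0.0, 0.0]
ft_force: [1.6, 3.9, 1.8]
grip_width: 0.0853
grasp_force: 1.8
```

```bash
python3 - <<'E'
from h import *
k=bot.calibration("wrist");im=bot.camera("wrist"); np.save("k4.npy",k,allow_pickle=True); cv2.imwrite("pics/w4.png",im)
t=bot.camera("top");cv2.imwrite("pics/top4.png",t)
a=cv2.resize(im[230:400,350:480],None,fx=3,fy=3,interpolation=cv2.INTER_CUBIC); b=cv2.resize(t[150:220,210:300],(390,510),interpolation=cv2.INTER_CUBIC)
cv2.imwrite("pics/c4.png",np.hstack([a,b])); print(redmark(im),redmark(t))
E
```

```text
[(array([292.4, 245. ]), array([280, 235,  25,  15, 108], dtype=int32)), (array([432.6, 286.4]), array([413, 278,  38,  17, 481], dtype=int32))] [(array([ 43. , 121.9]), array([ 36, 112,  15,  21, 225], dtype=int32))]
```

View pics/c4.png

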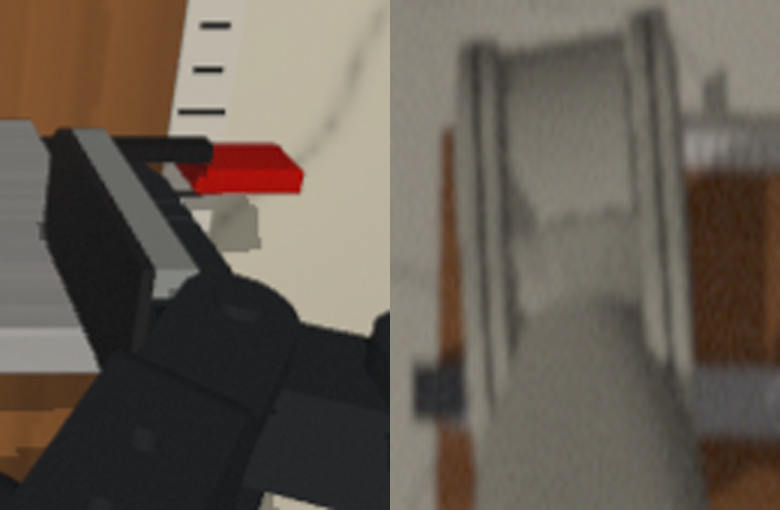

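```bash
python3 - <<'E'
from h import *
k=np.load("k4.npy",allow_pickle=True).item(); p=[.6065,-.0367,-.0229]
for n,u,z in (("ptr",(418,279.7),.044),("mtop",(433.3,290.3),.042),("m+yedge",(433,286.7),.042),("m-yedge",(433,294),.042),("mbase",(425,278.3),.03)): print(n,local(p,ray(u,k,z)).round(4))
im=cv2.imread("pics/w4.png"); print([tuple(im[r,432]) for r in range(276,298)]); print([int(im[r,414].sum()) for r in range(270,292)])
E
```

```text
ptr [[0.0874 0.0883 0.044 ]]
mtop [[0.0989 0.0798 0.042 ]]
m+yedge [[0.0983 0.0823 0.042 ]]
m-yedge [[0.0991 0.0772 0.042 ]]
mbase [[0.0991 0.0811 0.03  ]]
[(np.uint8(160), np.uint8(181), np.uint8(188)), (np.uint8(108), np.uint8(122), np.uint8(154)), (np.uint8(45), np.uint8(52), np.uint8(132)), (np.uint8(13), np.uint8(19), np.uint8(129)), (np.uint8(11), np.uint8(17), np.uint8(130)), (np.uint8(13), np.uint8(18), np.uint8(131)), (np.uint8(11), np.uint8(16), np.uint8(131)), (np.uint8(11), np.uint8(17), np.uint8(132)), (np.uint8(13), np.uint8(18), np.uint8(133)), (np.uint8(12), np.uint8(18), np.uint8(133)), (np.uint8(12), np.uint8(18), np.uint8(151)), (np.uint8(10), np.uint8(16), np.uint8(169)), (np.uint8(10), np.uint8(15), np.uint8(169)), (np.uint8(11), np.uint8(18), np.uint8(168)), (np.uint8(11), np.uint8(19), np.uint8(166)), (np.uint8(10), np.uint8(18), np.uint8(165)), (np.uint8(10), np.uint8(15), np.uint8(162)), (np.uint8(10), np.uint8(14), np.uint8(161)), (np.uint8(73), np.uint8(83), np.uint8(146)), (np.uint8(127), np.uint8(143), np.uint8(156)), (np.uint8(109), np.uint8(123), np.uint8(127)), (np.uint8(101), np.uint8(113), np.uint8(118))]
[540, 538, 541, 538, 539, 315, 113, 76, 77, 89, 85, 86, 89, 85, 96, 118, 121, 118, 116, 124, 139, 138]
```

Request:
{"method": "move_arm", "body": {
  "deltas": [
    [1, -3, 0, 0, 0, 0, 0],
    [1, -3, 0, 0, 0, 0, 0],
    [1, -3, 0, 0, 0, 0, 0],
    [1, 0, 0, 0, 0, 0, 0],
    [1, 0, 0, 0, 0, 0, 0]
  ]
}}

```text
clock: 11.05
eef_pos: [0.6106, 0.0598, 0.0723]
tool_rot: [0.714, 0.7, -0.0, 0.0]
ft_force: [1.7, 3.5, 4.0]
grip_width: 0.0855
grasp_force: 2.0
```

```bash
cat > meas.py <<'E'
from h import *
import sys
k=bot.calibration("wrist");im=bot.camera("wrist"); np.save("k5.npy",k,allow_pickle=True); n=sys.argv[1]
cv2.imwrite(f"pics/w{n}.png",im); cv2.imwrite(f"pics/c{n}.png",cv2.resize(im[230:330,340:480],None,fx=5,fy=5,interpolation=cv2.INTER_CUBIC))
p=[.6065,-.0367,-.0229]
ptr=proj(world(p,[[.087,.0795,.044]]),k); print("pred ptr/mark px",ptr,proj(world(p,[[.1,.0795,.042]]),k))
E
python3 meas.py 5
```

```text
pred ptr/mark px [[417.98918353 281.42100617]] [[438.05087341 279.75400088]]
```

View pics/c5.png

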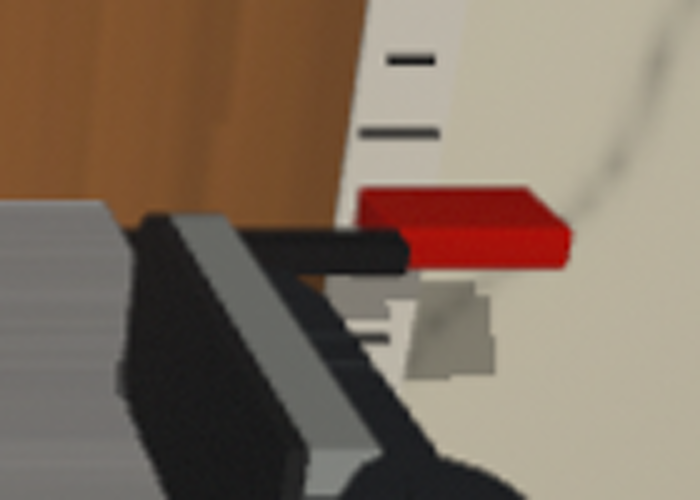

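Request:
{"method": "move_arm", "body": {
  "deltas": [
    [1, -0.5, 0, 0, 0, 0, 0],
    [1, 0, 0, 0, 0, 0, 0],
    [1, 0, 0, 0, 0, 0, 0],
    [0.85, 0, -1, 0, 0, 0, 0],
    [0.7, 0, -1, 0, 0, 0, 0],
    [0.55, 0, 0, 0, 0, 0, 0],
    [0.45, 0, 0, 0, 0, 0, 0],
    [0.35, 0, 0, 0, 0, 0, 0],
    [0.35, 0, 0, 0, 0, 0, 0]
  ]
}}

```text
clock: 11.85
eef_pos: [0.6085, 0.0596, 0.0735]
tool_rot: [0.714, 0.7, 0.0, -0.0]
ft_force: [-0.9, 3.8, 7.4]
grip_width: 0.0303
grasp_force: 7.9
```

```bash
python3 meas.py 6; python3 -c "
import cv2;im=cv2.imread('pics/w6.png');cv2.imwrite('pics/c6.png',cv2.resize(im[180:400,170:470],None,fx=2.5,fy=2.5,interpolation=cv2.INTER_CUBIC))"
```

```text
pred ptr/mark px [[420.6305609  280.14788045]] [[440.53905806 278.50414364]]
```

View pics/c6.png

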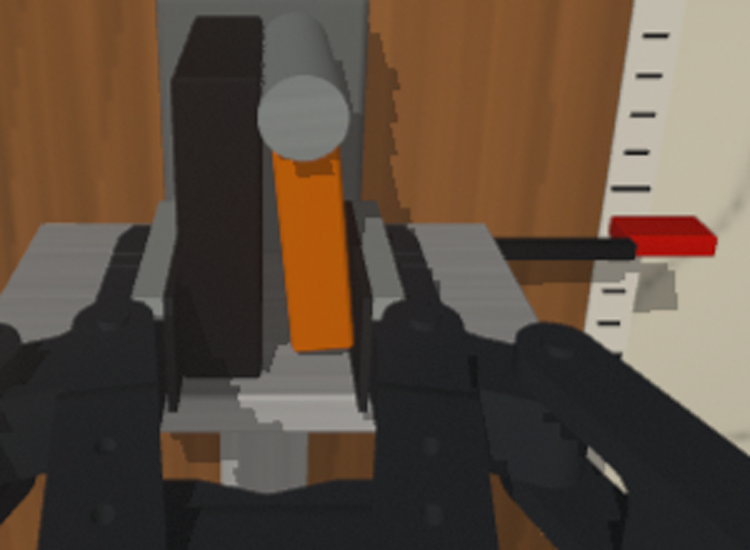

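Request:
{"method": "move_arm", "body": {
  "deltas": [
    [0.3, 0, 0, 0, 0, 0, 0],
    [0.25, 0, 0, 0, 0, 0, 0],
    [0.15, 0, 0, 0, 0, 0, 0],
    [0, 0, 0, 0, 0, 0, 0],
    [0, 0, 0, 0, 0, 0, 0],
    [0, 0, 0, 0, 0, 0, 0],
    [0, 0, 0, 0, 0, 0, 0]
  ]
}}

```text
clock: 12.48
eef_pos: [0.6057, 0.0597, 0.0738]
tool_rot: [0.714, 0.7, -0.001, -0.002]
ft_force: [-9.9, 4.5, 13.5]
grip_width: 0.0234
grasp_force: 63.1
```

```bash
python3 meas.py 7; python3 -c "
import cv2;im=cv2.imread('pics/w7.png');cv2.imwrite('pics/c7.png',cv2.resize(im[180:400,170:470],None,fx=2.5,fy=2.5,interpolation=cv2.INTER_CUBIC))"
```

```text
pred ptr/mark px [[425.67607388 280.17134875]] [[445.62116119 278.57157894]]
```

View pics/c7.png

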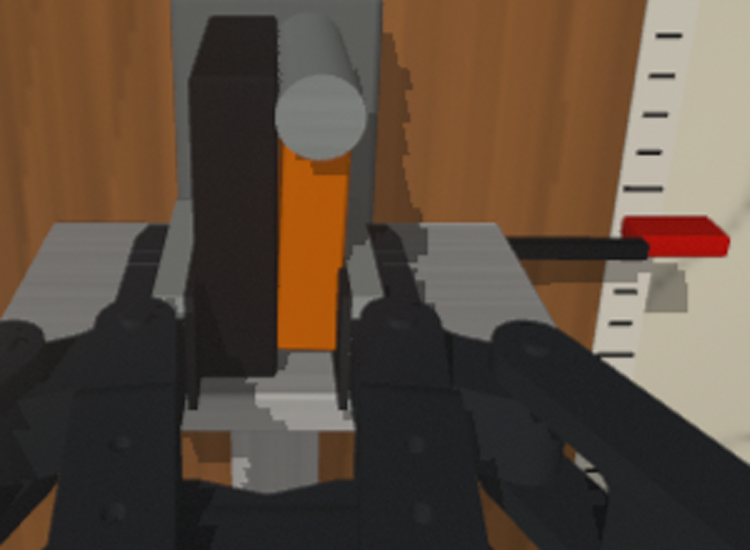

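Request:
{"method": "move_arm", "body": {
  "deltas": [
    [0, 0, 0, 0, 0, 0, 0],
    [0, 0, 0, 0, 0, 0, 0],
    [0, 0, 0, 0, 0, 0, 0]
  ]
}}

```text
clock: 12.78
eef_pos: [0.6057, 0.0597, 0.0738]
tool_rot: [0.714, 0.7, -0.001, -0.002]
ft_force: [-9.3, 4.9, 13.6]
grip_width: 0.0236
grasp_force: 63.1
```

```bash
python3 -c "
from workcell import bot
print(bot.get_obs()['eef_pos'],bot.get_obs()['grasp_force']); print(bot.job_done())"
```

```text
[0.60568245 0.05969756 0.07382931] 63.12446594238281
the job is handed in; nothing more can be done
None
```

I handed the job in at about 12.8 s without seeing a verdict: the handle was pressed to its stop and sprang back up, and the gripper is holding the leg with its pointer within about 1 mm of the red mark and the cam lever closed.

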